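Collect the filled reagent cartridges from the catch tray into the carry tote

TASK

Collect both finished reagent cartridges from the filler's catch tray into the carry tote: the blue-topped one in the blue bay, the orange-topped one in the orange bay, each standing upright, flat on the bay floor between its two white rails, lengthwise along the tote. Keep the cartridges upright and set them down gently, never dropping them; the lanes and bays leave finger room on different sides, so a cartridge cannot go straight from one to the other in a single grasp. Leave the bottles, the jar and the gauze box where they stand.

Things in the scene. Friction and masses are not known exactly. Their poses are not given: they have to be found in the camera images.
- cartridge_blue: a finished reagent cartridge, a rigid white block with a top in blue: 64 (x, long) x 36 (y) x 48 mm high, about 0.15 kg. Origin: centre of the underside; z up, x along its length. It starts upright in either lane of the catch tray, its length within 4 degrees of the lane's, up to 25 mm off the lane's middle
- cartridge_orange: a finished reagent cartridge, a rigid white block with a top in orange: 64 (x, long) x 36 (y) x 48 mm high, about 0.15 kg. Origin: centre of the underside; z up, x along its length. It starts upright in either lane of the catch tray, its length within 4 degrees of the lane's, up to 25 mm off the lane's middle
- filler: low white filling machine with a grey two-lane catch tray on the robot's side; fixed, left or right of the robot's x axis. Origin: middle of the tray, on the counter; x points from the tray into the machine, z up. Tray outside: 178 (x) x 108 (y) mm; its 4 mm thick side and middle walls run along x, tops 72 mm above the counter (4 mm above the cartridge tops)
- lane_a (a point): middle of the floor of the lane at the filler's +y side (26 mm from its origin); axes as the filler's. Lane: 48 mm wide (y), 170 mm long inside (x +-85 mm), floor 20 mm above the counter. Fingers fit only beyond the ends of a cartridge, not beside it (6 mm). End lips low: tops 35 mm above the counter at the robot's end, 50 mm at the machine's end
- lane_b (a point): middle of the floor of the lane at the filler's -y side; the same as lane_a
- machine_front (a point): middle of the machine's front face, 120 mm from the filler's origin along x, at counter height; the machine extends 260 mm from here along the filler's x, 110 mm either side in y, 150 mm high; a 50 mm high step fills the space between tray and machine
- tote: teal carry tote, 179 (x) x 134 (y) x 66 mm high, fixed, on the other side from the filler. Origin: centre of the underside; z up. Floor 6 mm, walls 5 mm thick. Two bays end to end along x, blue at -x and orange at +x (middles 43.5 mm from the origin), each 82 mm long (x) and 124 mm wide (y) inside, with a 5 mm thick, equally high wall between
- bay_blue (a point): middle of the blue bay's floor surface; axes as the tote's. Two white rails 6 mm high, 4 mm thick run along x, 46 mm clear between them (23 mm either side of here), a blue strip on the floor between them, blue marks on the rim. A cartridge standing lengthwise here leaves finger room beside its long faces (44 mm each), not at its ends (9 mm)
- bay_orange (a point): middle of the orange bay's floor surface; the same as bay_blue, but orange
- reagent_bottle: bystander: amber bottle, 40 mm across, 110 mm high, upright; origin: centre of the underside
- specimen_jar: bystander: white jar with yellow cap, 40 mm across, 55 mm high, upright; origin: centre of the underside
- dropper_bottle: bystander: small white bottle with green cap, 32 mm across, 75 mm high, upright; origin: centre of the underside
- gauze_box: bystander: white and blue box, 60 (x) x 100 (y) x 45 mm high, closed; origin: centre of the underside
Not all that is in view belongs to the job. Of the things like the tote, leave any that is brown; of the rest the larger one is meant. What is shaped like the cartridge_blue but black is not meant.

How it is judged:
By the outcome, as a careful person would: the job done as asked, in the order asked, and still so for the second after the job is handed in, with the robot touching nothing.
It also fails if it takes over 72 s, if anything falls off the work surface, if the arm or the gripper's body presses on something with over 40 N, if the wrist force passes 120 N, or if a joint passes its speed limit or range.

ROBOT

A 6-joint arm with a two-finger parallel gripper is mounted at the origin on the work surface. World frame = base frame: x ahead of the robot, y to its left, z up, the work surface at z = 0. Lengths are in mm, angles in degrees, forces in N, time in s.
With the tool pointing down it reaches from about 300 to 850 mm from the base axis. Payload 4.2 kg.
Tool frame: the origin (TCP) lies at the very end of the fingers, on their centre line; the grasp point (between the pads) lies 19 mm behind it; z points along the fingers, y is the line along which they close (so a half turn about z gives the same grasp; the last joint's range is limited). The gripper opens to 91 mm and grips with 3 to 60 N. Pads are 32 mm wide; open, the fingers measure 118 mm over their backs; the gripper's body (76 mm by 178 mm) begins 60 mm behind the grasp point.
Start: joints at [-68.927, 18.312, 89.639, -0, 72.044, -1.146], TCP at [217.442, -532.318, 213.976] pointing down, gripper open.
Joint ranges: [-177.97, 177.97], [-48.28, 115.42], [12.27, 149.76], [-77.06, 257.06], [2.81, 150.46], [-146.56, 146.56]. Speed limits (degrees/s): [147.25, 147.25, 180, 180, 180, 180].

INTERFACE

Orientations are given as [roll, pitch, yaw] about the fixed x, y, z axes, in that order (R = Rz(yaw) Ry(pitch) Rx(roll)).
In Python, from workcell import env, grab_frame gives the robot as it stands. The module is installed in compiled form; this text tells all that it offers.
- The arm moves only by the tool move_arm, never from a script. Its argument "plan" is a list of rows, each an object of numbers: "tx", "ty", "tz": the shift along the tool's x, y, z in cm; "wx", "wy", "wz": the turn, a rotation vector about the tool's x, y, z in rad. In form: [{"tx": .., "ty": .., "tz": .., "wx": .., "wy": .., "wz": ..}, ...]. A call has 1 to 12 rows; each row shifts and turns the commanded pose from where the row before left it, along the tool's axes as they then stand; what a row does not reach is not made up. A row lasts 1/12 s, in which the tool goes at most 41.7 mm and 7.16 degrees, less where a joint would pass 70% of its speed; a pose out of reach is approached as far as the arm can. A call is refused whole if a number of a shift passes 4.17 or a number of a turn 0.125, either way. A call with a gripper value outside its range is refused whole. "gripper" is the finger opening in cm, from 0 to 9.12, set as the call begins (left out, the last holds). The fingers move at their own pace and stop on an object; "force" is the grip in N (left out, the last holds). Time passes only in rows, so rows that do not move let the fingers close. It gives the time, the measured TCP pose, the force, the opening and the grip force at its end, in the units of the state.
- env.state(): the state, without advancing time (a new reading comes with each control period).
- grab_frame(name): name is "scene" or "top" or "wrist"; returns a dict with "color" (480x640x3 uint8, red, green, blue), "vfov" (degrees; the focal length in pixels is half the picture's height over the tangent of half this angle, whatever the lens; pixels are square), "cx", "cy" (the principal point, pixels), "view" (4x4, takes a point from world to camera coordinates). Camera axes: x right, y up, looking along -z (the intrinsics and any distortion apply to the point x, -y, -z); pixel columns grow to the right and rows downward; lengths in mm; the calibration is good to about 2 mm. A picture is of the moment at which its call begins. There is no depth.
- env.job_done(): hands the job in; it is judged then, once.
The state is a dict: "time_s": time; "qpos": joint angles; "qvel": joint speeds; "effort": joint torques, N m; "ee_pos": TCP position; "ee_rot": TCP orientation; "force": force on the tool from outside, world axes, zero at the start; "torque": the same for the moment, N m; "gripper_width": finger opening in mm; "gripper_force": force on a finger pad.
Only numpy, scipy, OpenCV 4.12 (cv2) and the standard library are available. Lean on these libraries where they do the work, as an engineer would, in place of code of your own. Each camera call takes 0.05 s, during which the arm holds its last target. There are 200 camera calls.

## Working session

There is one attempt and no reset: what is moved stays moved. The work goes in short steps, Python scripts to look and compute and a tool call to move; the robot and the scene stay as the last step left them, time stands still between calls to the robot, and variables do not carry over. Pictures are saved under pics/ and viewed, at most 10 in all, crops included, and the job is handed in when it is done.

Besides the shell and the picture viewer there is one more tool, called after "Call:" in YAML: its name, and indented under it one key for each argument. move_arm: Moves the arm, as the interface text tells. Its arguments: {"type":"object","properties":{"plan":{"type":"array","items":{"type":"object","properties":{"tx":{"type":"number"},"ty":{"type":"number"},"tz":{"type":"number"},"wx":{"type":"number"},"wy":{"type":"number"},"wz":{"type":"number"}}}},"gripper":{"type":"number"},"force":{"type":"number"}},"required":["plan"]}

```bash
mkdir -p pics
cat > h.py <<'E'
import numpy as np, cv2
from workcell import env, grab_frame
def info(f): 
    return {k:(np.round(v,3).tolist() if hasattr(v,'__len__') else v) for k,v in f.items() if k!='color'}
def save(f,n): cv2.imwrite('pics/'+n,f['color'][:,:,::-1])
E
python3 - <<'E'
from h import *
for n in ('scene','top','wrist'):
    f=grab_frame(n); save(f,n+'1.png'); np.save(n+'1.npy',f,allow_pickle=True); print(n,info(f))
print(env.state())
E
```

```text
scene {'vfov': 45.557981204098624, 'cx': 312.24967384782144, 'cy': 241.17555505025675, 'view': [[0.737, 0.675, 0.007, -427.128], [-0.519, 0.559, 0.647, 295.604], [0.433, -0.481, 0.763, -1391.612], [0.0, 0.0, 0.0, 1.0]]}
top {'vfov': 53.97077866785278, 'cx': 318.0797194070186, 'cy': 246.15321630704693, 'view': [[-0.018, -1.0, 0.004, -37.43], [0.996, -0.017, 0.092, -605.939], [-0.092, 0.006, 0.996, -911.258], [0.0, 0.0, 0.0, 1.0]]}
wrist {'vfov': 68.27906710719628, 'cx': 322.9280511637201, 'cy': 238.53619543625123, 'view': [[0.377, -0.926, -0.001, -574.337], [0.893, 0.364, -0.263, 29.197], [0.244, 0.098, 0.965, -391.377], [0.0, 0.0, 0.0, 1.0]]}
{'time_s': 0.15, 'qpos': array([-6.89262662e+01,  1.83426398e+01,  8.96889920e+01,  2.66238089e-04,
        7.20429506e+01, -1.14696937e+00]), 'qvel': array([-0.03045335, -0.06189435, -0.13304251, -0.12214579, -0.10515218,
        0.00483337]), 'effort': array([-1.02322745e-04, -4.12773585e+01, -2.32154953e+01,  7.27753364e-02,
        4.33480809e-02, -9.74056684e-05]), 'ee_pos': array([ 217.31216111, -531.96039582,  213.32850033]), 'ee_rot': array([-1.79925438e+02, -1.74603083e-03,  2.22206198e+01]), 'force': array([-0.4206559 ,  0.15163995,  0.58371829]), 'torque': array([-0.03126442,  0.02365964, -0.00639179]), 'gripper_force': 0.0, 'gripper_width': 91.34640125728696}
```

View pics/top1.png

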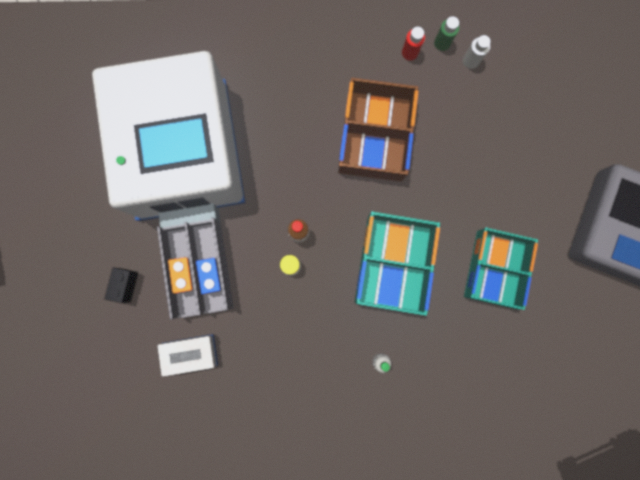

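View pics/scene1.png

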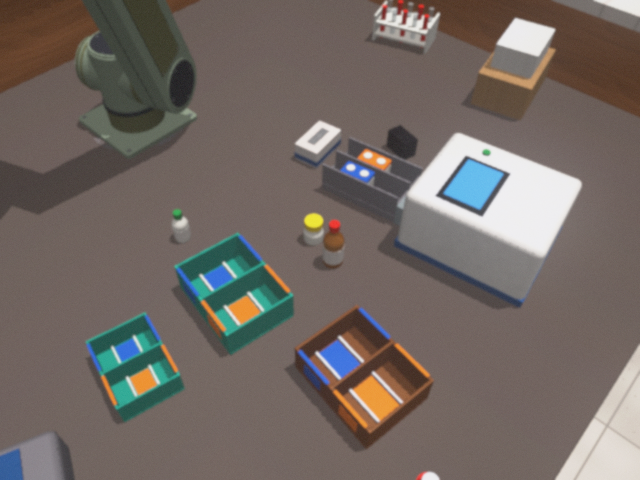

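The top view shows the filler at left (+y), with its tray at columns 160–228, rows 215–318. Orange sits in the left lane (lane_a) near (180,275), blue in the right lane (lane_b) near (208,275). The meant tote is the larger teal one at (398,263), with its blue bay nearer the robot. The jar is at (290,265), the bottle at (298,230) and the dropper at (383,364). The scene view agrees with this.

```bash
cat >> h.py <<'E'
def cam(f):
    V=np.array(f['view']); R=V[:3,:3]; c=-R.T@V[:3,3]; F=240/np.tan(np.radians(f['vfov']/2)); return R,c,F
def unproj(f,uv,z):
    R,c,F=cam(f); uv=np.atleast_2d(np.asarray(uv,float))
    d=np.c_[(uv[:,0]-f['cx'])/F,-(uv[:,1]-f['cy'])/F,-np.ones(len(uv))]@R
    return c+d*((z-c[2])/d[:,2])[:,None]
def blobs(f,lo,hi,amin=60):
    h=cv2.cvtColor(f['color'],cv2.COLOR_RGB2HSV); m=cv2.inRange(h,np.array(lo),np.array(hi))
    cs=cv2.findContours(m,cv2.RETR_EXTERNAL,cv2.CHAIN_APPROX_NONE)[0]
    return [c.reshape(-1,2) for c in cs if cv2.contourArea(c)>amin]
def rect(f,c,z):
    p=unproj(f,c,z)[:,:2].astype(np.float32); (x,y),(w,h),a=cv2.minAreaRect(p)
    if w<h: w,h,a=h,w,a+90
    return np.round([x,y,w,h,(a+90)%180-90],1)
C=dict(blue=((105,150,80),(125,255,255)),orange=((8,150,120),(20,255,255)),teal=((75,120,60),(92,255,255)),yellow=((22,130,120),(35,255,255)),red=((0,150,100),(6,255,255)),green=((50,120,50),(70,255,255)))
E
python3 - <<'E'
from h import *
f=np.load('top1.npy',allow_pickle=True).item()
print(cam(f)[1])
Z=dict(blue=(6,66,68),orange=(6,66,68),teal=(66,),yellow=(55,),red=(110,),green=(75,))
for k,(lo,hi) in C.items():
    for c in blobs(f,lo,hi,40):
        print(k,c.mean(0).round(),*[(z,rect(f,c,z).tolist()) for z in Z[k]])
# tray walls / gauze box
print('tray px @72',unproj(f,[(160,229),(213,208),(175,317),(227,311)],72)[:,:2].round(), 'box',unproj(f,[(158,346),(212,338),(214,370),(162,376)],45)[:,:2].round())
s=np.load('scene1.npy',allow_pickle=True).item()
for k in('blue','orange'):
    for c in blobs(s,*C[k],60): print('scene',k,c.mean(0).round(),[(z,rect(s,c,z).tolist()) for z in (6,68)])
E
```

```text
[519.09199177 -42.96516097 963.14703122]
blue [526. 291.] (6, [508.6, -468.1, 54.3, 5.5, -14.6]) (66, [509.2, -441.4, 50.9, 5.2, -14.6]) (68, [509.3, -440.5, 50.8, 5.2, -14.6])
blue [428. 291.] (6, [512.6, -269.4, 73.8, 7.2, -9.9]) (66, [513.0, -255.2, 69.1, 6.8, -9.9]) (68, [513.0, -254.7, 69.0, 6.7, -9.9])
blue [493. 285.] (6, [522.3, -401.2, 57.8, 29.1, -14.6]) (66, [522.1, -378.8, 54.2, 27.3, -14.6]) (68, [522.1, -378.0, 54.1, 27.2, -14.6])
blue [474. 279.] (6, [536.2, -361.3, 54.9, 14.8, -15.5]) (66, [535.1, -341.3, 51.5, 13.8, -15.5]) (68, [535.1, -340.7, 51.4, 13.8, -15.5])
blue [391. 286.] (6, [525.0, -193.3, 75.9, 38.4, -10.7]) (66, [524.6, -183.9, 71.2, 36.0, -10.7]) (68, [524.6, -183.6, 71.0, 35.9, -10.7])
blue [361. 280.] (6, [538.0, -133.9, 72.6, 8.8, -10.5]) (66, [536.8, -128.2, 68.0, 8.3, -10.5]) (68, [536.7, -128.0, 67.9, 8.3, -10.5])
blue [207. 275.] (6, [551.7, 176.7, 65.7, 38.3, 10.1]) (66, [549.6, 162.9, 61.6, 35.9, 10.1]) (68, [549.6, 162.4, 61.5, 35.8, 10.1])
blue [628. 252.] (6, [585.7, -683.2, 57.0, 48.4, 68.5]) (66, [581.5, -643.1, 53.4, 45.4, 68.5]) (68, [58
[... 3480 characters left out ...]
355.0, 56.5, 6.0, -14.2]), (68, [610.7, -368.6, 52.5, 5.6, -14.2])]
scene orange [412. 360.] [(6, [879.1, -79.3, 80.4, 8.4, -8.0]), (68, [892.8, -112.6, 74.7, 7.8, -8.0])]
scene orange [213. 316.] [(6, [565.3, -248.5, 74.5, 7.9, -10.8]), (68, [601.4, -269.8, 69.1, 7.4, -10.8])]
scene orange [244. 309.] [(6, [596.1, -201.8, 43.7, 39.2, -10.6]), (68, [630.0, -226.4, 40.5, 36.4, -10.6])]
scene orange [277. 278.] [(6, [590.8, -112.0, 74.0, 7.9, -10.7]), (68, [625.1, -143.0, 68.8, 7.4, -10.7])]
scene orange [335. 240.] [(6, [610.9, 34.0, 31.3, 26.0, 63.3]), (68, [643.8, -7.4, 29.1, 24.1, 63.3])]
scene orange [372. 158.] [(6, [515.7, 277.6, 70.0, 39.3, 8.3]), (68, [555.4, 218.7, 65.0, 36.5, 8.3])]
```

Call:
move_arm:
  plan:
    - {"wz": -0.122}
    - {"wz": -0.122}
    - {"wz": -0.122}
    - {"wz": -0.122}
    - {"wz": -0.122}
    - {"wz": -0.122}
    - {"wz": -0.122}
    - {"wz": -0.122}
    - {"wz": -0.122}
    - {"wz": -0.122}
    - {"wz": -0.122}
  gripper: 8.0

```text
schema error: expected keys tx, ty, tz, wx, wy, wz
```

Call:
move_arm:
  plan:
    - {"tx": 3.23, "ty": 2.2}
    - {"tx": 3.23, "ty": 2.2}
    - {"tx": 3.23, "ty": 2.2}
    - {"tx": 3.23, "ty": 2.2}
    - {"tx": 3.23, "ty": 2.2}
    - {"tx": 3.23, "ty": 2.2}
    - {"tx": 3.23, "ty": 2.2}
    - {"tx": 3.23, "ty": 2.2}
    - {"tx": 3.23, "ty": 2.2}
    - {"tx": 3.23, "ty": 2.2}

```text
schema error: expected keys tx, ty, tz, wx, wy, wz
```

Call:
move_arm:
  plan:
    - {"tx": 3.23, "ty": 2.2}
    - {"tx": 3.23, "ty": 2.2}
    - {"tx": 3.23, "ty": 2.2}
    - {"tx": 3.23, "ty": 2.2}
    - {"tx": 3.23, "ty": 2.2}
    - {"tx": 3.23, "ty": 2.2}
    - {"tx": 3.23, "ty": 2.2}
    - {"tx": 3.23, "ty": 2.2}
    - {"tx": 3.23, "ty": 2.2}
    - {"tx": 3.23, "ty": 2.2}
    - {}
    - {}

```text
schema error: expected keys tx, ty, tz, wx, wy, wz
```

Call:
move_arm:
  plan:
    - {"tx": 0, "ty": 0, "tz": 0, "wx": 0, "wy": 0, "wz": -0.122}
    - {"tx": 0, "ty": 0, "tz": 0, "wx": 0, "wy": 0, "wz": -0.122}
    - {"tx": 0, "ty": 0, "tz": 0, "wx": 0, "wy": 0, "wz": -0.122}
    - {"tx": 0, "ty": 0, "tz": 0, "wx": 0, "wy": 0, "wz": -0.122}
    - {"tx": 0, "ty": 0, "tz": 0, "wx": 0, "wy": 0, "wz": -0.122}
    - {"tx": 0, "ty": 0, "tz": 0, "wx": 0, "wy": 0, "wz": -0.122}
    - {"tx": 0, "ty": 0, "tz": 0, "wx": 0, "wy": 0, "wz": -0.122}
    - {"tx": 0, "ty": 0, "tz": 0, "wx": 0, "wy": 0, "wz": -0.122}
    - {"tx": 0, "ty": 0, "tz": 0, "wx": 0, "wy": 0, "wz": -0.122}
    - {"tx": 0, "ty": 0, "tz": 0, "wx": 0, "wy": 0, "wz": -0.122}
    - {"tx": 0, "ty": 0, "tz": 0, "wx": 0, "wy": 0, "wz": -0.122}
  gripper: 8.0

```text
time_s: 1.07
ee_pos: [217.4, -532.1, 213.6]
ee_rot: [-180.0, -0.0, 99.5]
force: [0.2, -0.4, 0.4]
gripper_width: 79.9
gripper_force: 0.0
```

Call:
move_arm:
  plan:
    - {"tx": 3.23, "ty": 2.2, "tz": 0, "wx": 0, "wy": 0, "wz": 0}
    - {"tx": 3.23, "ty": 2.2, "tz": 0, "wx": 0, "wy": 0, "wz": 0}
    - {"tx": 3.23, "ty": 2.2, "tz": 0, "wx": 0, "wy": 0, "wz": 0}
    - {"tx": 3.23, "ty": 2.2, "tz": 0, "wx": 0, "wy": 0, "wz": 0}
    - {"tx": 3.23, "ty": 2.2, "tz": 0, "wx": 0, "wy": 0, "wz": 0}
    - {"tx": 3.23, "ty": 2.2, "tz": 0, "wx": 0, "wy": 0, "wz": 0}
    - {"tx": 3.23, "ty": 2.2, "tz": 0, "wx": 0, "wy": 0, "wz": 0}
    - {"tx": 3.23, "ty": 2.2, "tz": 0, "wx": 0, "wy": 0, "wz": 0}
    - {"tx": 3.23, "ty": 2.2, "tz": 0, "wx": 0, "wy": 0, "wz": 0}
    - {"tx": 3.23, "ty": 2.2, "tz": 0, "wx": 0, "wy": 0, "wz": 0}

```text
time_s: 1.9
ee_pos: [383.7, -176.7, 214.0]
ee_rot: [180.0, 0.0, 99.1]
force: [1.0, -0.4, 0.6]
gripper_width: 80.2
gripper_force: 0.0
```

Call:
move_arm:
  plan:
    - {"tx": 3.23, "ty": 2.2, "tz": 0, "wx": 0, "wy": 0, "wz": 0}
    - {"tx": 3.23, "ty": 2.2, "tz": 0, "wx": 0, "wy": 0, "wz": 0}
    - {"tx": 3.23, "ty": 2.2, "tz": 0, "wx": 0, "wy": 0, "wz": 0}
    - {"tx": 3.23, "ty": 2.2, "tz": 0, "wx": 0, "wy": 0, "wz": 0}
    - {"tx": 3.23, "ty": 2.2, "tz": 0, "wx": 0, "wy": 0, "wz": 0}
    - {"tx": 3.23, "ty": 2.2, "tz": 0, "wx": 0, "wy": 0, "wz": 0}
    - {"tx": 3.23, "ty": 2.2, "tz": 0, "wx": 0, "wy": 0, "wz": 0}
    - {"tx": 3.23, "ty": 2.2, "tz": 0, "wx": 0, "wy": 0, "wz": 0}
    - {"tx": 3.23, "ty": 2.2, "tz": 0, "wx": 0, "wy": 0, "wz": 0}
    - {"tx": 3.23, "ty": 2.2, "tz": 0, "wx": 0, "wy": 0, "wz": 0}
    - {"tx": 0, "ty": 0, "tz": 0, "wx": 0, "wy": 0, "wz": 0}
    - {"tx": 0, "ty": 0, "tz": 0, "wx": 0, "wy": 0, "wz": 0}

```text
time_s: 2.9
ee_pos: [549.7, 176.7, 212.9]
ee_rot: [-179.9, 0.0, 99.3]
force: [-0.4, -0.2, 0.2]
gripper_width: 80.0
gripper_force: 0.0
```

Run:
```python
from h import *
f=grab_frame('wrist'); save(f,'w2.png'); np.save('w2.npy',f,allow_pickle=True)
s=env.state(); print(s['time_s'],s['ee_pos'],s['ee_rot'],s['gripper_width'])
for k in('blue','orange'):
    for c in blobs(f,*C[k],200): print(k,c.mean(0).round(),rect(f,c,68).tolist())
```

```text
2.95 [549.1466559  175.35624548 213.1403883 ] [-1.79891920e+02  5.21127693e-02  9.91926794e+01] 80.15214674468857
blue [321. 239.] [549.9, 163.1, 63.8, 35.6, 9.3]
orange [333. 183.] [552.1, 215.7, 62.6, 36.3, 9.2]
```

View pics/w2.png

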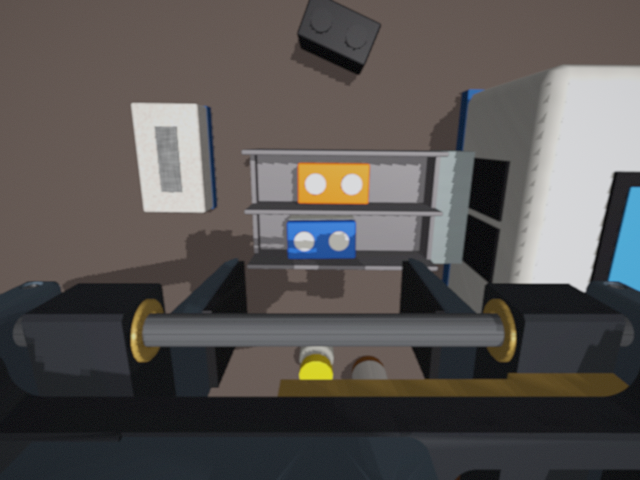

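The wrist view shows the orange top at (333,183) and the blue top at (321,239), both squarely in their lanes. The tray walls are at rows 153, 208 and 260, and the jar and bottle are behind the gripper.

Run:
```python
from h import *
f=np.load('w2.npy',allow_pickle=True).item()
g=cv2.cvtColor(f['color'],cv2.COLOR_RGB2GRAY).astype(int)
for c in (270,280,385,400,410): print(c,[(r,g[r,c]) for r in list(range(147,160))+list(range(200,217))+list(range(250,270))])
print(unproj(f,[(344,153),(344,208),(340,260),(333,183),(321,239)],72).round(1))
lat=np.array([-np.sin(np.radians(9.3)),np.cos(np.radians(9.3))])
print(unproj(f,[(400,153),(400,208),(400,260),(270,153),(270,209),(270,259)],72)[:,:2]@lat, [np.array(p)@lat for p in((549.9,163.1),(552.1,215.7))])
```

```text
270 [(147, np.int64(92)), (148, np.int64(81)), (149, np.int64(86)), (150, np.int64(122)), (151, np.int64(149)), (152, np.int64(153)), (153, np.int64(142)), (154, np.int64(119)), (155, np.int64(105)), (156, np.int64(106)), (157, np.int64(107)), (158, np.int64(108)), (159, np.int64(107)), (200, np.int64(134)), (201, np.int64(97)), (202, np.int64(64)), (203, np.int64(60)), (204, np.int64(61)), (205, np.int64(62)), (206, np.int64(61)), (207, np.int64(61)), (208, np.int64(63)), (209, np.int64(87)), (210, np.int64(126)), (211, np.int64(148)), (212, np.int64(148)), (213, np.int64(132)), (214, np.int64(122)), (215, np.int64(135)), (216, np.int64(147)), (250, np.int64(57)), (251, np.int64(51)), (252, np.int64(51)), (253, np.int64(51)), (254, np.int64(53)), (255, np.int64(50)), (256, np.int64(51)), (257, np.int64(52)), (258, np.int64(55)), (259, np.int64(53)), (260, np.int64(52)), (261, np.int64(54)), (262, np.int64(52)), (263, np.int64(53)), (264, np.int64(64)), (265, np.int64(87)), (266, np.int64(98)), (267, np.int64(96)), (268, np.int64(84)), (269, np.int64(69))]
280 [(147, np.int64(94)), (
[... 3827 characters left out ...]
131)), (216, np.int64(136)), (250, np.int64(121)), (251, np.int64(86)), (252, np.int64(63)), (253, np.int64(61)), (254, np.int64(61)), (255, np.int64(62)), (256, np.int64(64)), (257, np.int64(60)), (258, np.int64(50)), (259, np.int64(40)), (260, np.int64(40)), (261, np.int64(38)), (262, np.int64(37)), (263, np.int64(35)), (264, np.int64(25)), (265, np.int64(22)), (266, np.int64(18)), (267, np.int64(15)), (268, np.int64(19)), (269, np.int64(18))]
[[557.  243.6  72. ]
 [565.4 196.6  72. ]
 [570.4 147.7  72. ]
 [552.  216.9  72. ]
 [549.7 164.9  72. ]]
[150.37717197 102.55949206  53.54498914 150.49582139 101.75625987
  54.61162289] [np.float64(72.09022612121198), np.float64(123.64330839778262)]
```

Call:
move_arm:
  plan:
    - {"tx": -0.6, "ty": -0.06, "tz": 2, "wx": 0, "wy": 0, "wz": 0}
    - {"tx": -0.59, "ty": -0.06, "tz": 3, "wx": 0, "wy": 0, "wz": 0}
    - {"tx": 0, "ty": 0, "tz": 4, "wx": 0, "wy": 0, "wz": 0}
    - {"tx": 0, "ty": 0, "tz": 3, "wx": 0, "wy": 0, "wz": 0}
    - {"tx": 0, "ty": 0, "tz": 0.8, "wx": 0, "wy": 0, "wz": 0}
    - {"tx": 0, "ty": 0, "tz": 0, "wx": 0, "wy": 0, "wz": 0}
    - {"tx": 0, "ty": 0, "tz": 0, "wx": 0, "wy": 0, "wz": 0}

```text
time_s: 3.53
ee_pos: [551.0, 162.6, 87.1]
ee_rot: [179.9, 0.0, 99.0]
force: [0.5, 0.5, 0.4]
gripper_width: 79.8
gripper_force: 0.0
```

Call:
move_arm:
  plan:
    - {"tx": 0.05, "ty": 0, "tz": 2, "wx": 0, "wy": 0, "wz": 0}
    - {"tx": 0, "ty": 0, "tz": 2, "wx": 0, "wy": 0, "wz": 0}
    - {"tx": 0, "ty": 0, "tz": 1.1, "wx": 0, "wy": 0, "wz": 0}
    - {"tx": 0, "ty": 0, "tz": 0, "wx": 0, "wy": 0, "wz": 0}
    - {"tx": 0, "ty": 0, "tz": 0, "wx": 0, "wy": 0, "wz": 0}

```text
time_s: 3.95
ee_pos: [551.1, 163.9, 36.1]
ee_rot: [179.9, -0.0, 99.1]
force: [0.2, 0.9, -0.9]
gripper_width: 80.0
gripper_force: 0.0
```

Call:
move_arm:
  plan:
    - {"tx": 0, "ty": 0, "tz": 0, "wx": 0, "wy": 0, "wz": 0}
    - {"tx": 0, "ty": 0, "tz": 0, "wx": 0, "wy": 0, "wz": 0}
    - {"tx": 0, "ty": 0, "tz": 0, "wx": 0, "wy": 0, "wz": 0}
    - {"tx": 0, "ty": 0, "tz": 0, "wx": 0, "wy": 0, "wz": 0}
    - {"tx": 0, "ty": 0, "tz": 0, "wx": 0, "wy": 0, "wz": 0}
    - {"tx": 0, "ty": 0, "tz": 0, "wx": 0, "wy": 0, "wz": 0}
  gripper: 5.5
  force: 25

```text
time_s: 4.45
ee_pos: [550.9, 164.0, 36.2]
ee_rot: [179.9, -0.0, 99.1]
force: [-0.7, -0.2, 5.8]
gripper_width: 63.7
gripper_force: 25.0
```

Call:
move_arm:
  plan:
    - {"tx": 0, "ty": 0, "tz": -1, "wx": 0, "wy": 0, "wz": 0}
    - {"tx": 0, "ty": 0, "tz": -3, "wx": 0, "wy": 0, "wz": 0}
    - {"tx": 0, "ty": 0, "tz": -3, "wx": 0, "wy": 0, "wz": 0}
    - {"tx": 0, "ty": 0, "tz": -2, "wx": 0, "wy": 0, "wz": 0}
    - {"tx": -2.27, "ty": -2.07, "tz": 0, "wx": 0, "wy": 0, "wz": 0}
    - {"tx": -2.27, "ty": -2.07, "tz": 0, "wx": 0, "wy": 0, "wz": 0}
    - {"tx": -2.27, "ty": -2.07, "tz": 0, "wx": 0, "wy": 0, "wz": 0}
    - {"tx": -2.27, "ty": -2.07, "tz": 0, "wx": 0, "wy": 0, "wz": 0}
    - {"tx": -2.27, "ty": -2.07, "tz": 0, "wx": 0, "wy": 0, "wz": 0}
    - {"tx": -2.27, "ty": -2.07, "tz": 0, "wx": 0, "wy": 0, "wz": 0}
    - {"tx": 0, "ty": 0, "tz": 0, "wx": 0, "wy": 0, "wz": 0.114}
    - {"tx": 0, "ty": 0, "tz": 0, "wx": 0, "wy": 0, "wz": 0.114}

```text
time_s: 5.45
ee_pos: [447.9, 8.3, 125.4]
ee_rot: [-180.0, 0.0, 85.6]
force: [0.5, -0.0, -1.7]
gripper_width: 63.9
gripper_force: 25.0
```

Call:
move_arm:
  plan:
    - {"tx": 0, "ty": 0, "tz": 0, "wx": 0, "wy": 0, "wz": 0.114}
    - {"tx": 0, "ty": 0, "tz": 3, "wx": 0, "wy": 0, "wz": 0}
    - {"tx": 0, "ty": 0, "tz": 3, "wx": 0, "wy": 0, "wz": 0}
    - {"tx": 0, "ty": 0, "tz": 2.5, "wx": 0, "wy": 0, "wz": 0}
    - {"tx": 0, "ty": 0, "tz": 0, "wx": 0, "wy": 0, "wz": 0}
    - {"tx": 0, "ty": 0, "tz": 0, "wx": 0, "wy": 0, "wz": 0}

```text
time_s: 5.95
ee_pos: [448.4, 9.6, 39.7]
ee_rot: [-179.9, 0.0, 79.5]
force: [0.2, -0.5, -0.2]
gripper_width: 63.7
gripper_force: 25.0
```

Call:
move_arm:
  plan:
    - {"tx": 0, "ty": 0, "tz": 1.4, "wx": 0, "wy": 0, "wz": 0}
    - {"tx": 0, "ty": 0, "tz": 0.5, "wx": 0, "wy": 0, "wz": 0}
    - {"tx": 0, "ty": 0, "tz": 0.15, "wx": 0, "wy": 0, "wz": 0}
    - {"tx": 0, "ty": 0, "tz": 0.1, "wx": 0, "wy": 0, "wz": 0}
    - {"tx": 0, "ty": 0, "tz": 0.1, "wx": 0, "wy": 0, "wz": 0}
    - {"tx": 0, "ty": 0, "tz": 0, "wx": 0, "wy": 0, "wz": 0}

```text
time_s: 6.45
ee_pos: [449.6, 9.6, 18.0]
ee_rot: [179.9, -0.0, 79.5]
force: [-0.5, -0.5, -1.6]
gripper_width: 63.6
gripper_force: 25.0
```

Call:
move_arm:
  plan:
    - {"tx": 0, "ty": 0, "tz": 0.1, "wx": 0, "wy": 0, "wz": 0}
    - {"tx": 0, "ty": 0, "tz": 0.05, "wx": 0, "wy": 0, "wz": 0}
    - {"tx": 0, "ty": 0, "tz": 0.05, "wx": 0, "wy": 0, "wz": 0}
    - {"tx": 0, "ty": 0, "tz": 0, "wx": 0, "wy": 0, "wz": 0}

```text
time_s: 6.78
ee_pos: [449.4, 9.6, 16.1]
ee_rot: [180.0, 0.0, 79.5]
force: [-1.5, 0.1, 5.2]
gripper_width: 64.0
gripper_force: 25.0
```

Call:
move_arm:
  plan:
    - {"tx": 0, "ty": 0, "tz": 0, "wx": 0, "wy": 0, "wz": 0}
    - {"tx": 0, "ty": 0, "tz": 0, "wx": 0, "wy": 0, "wz": 0}
    - {"tx": 0, "ty": 0, "tz": 0, "wx": 0, "wy": 0, "wz": 0}
    - {"tx": 0, "ty": 0, "tz": -1, "wx": 0, "wy": 0, "wz": 0}
    - {"tx": 0, "ty": 0, "tz": -3, "wx": 0, "wy": 0, "wz": 0}
    - {"tx": 0, "ty": 0, "tz": -3, "wx": 0, "wy": 0, "wz": 0}
    - {"tx": 0, "ty": 0, "tz": 0, "wx": 0, "wy": 0, "wz": 0}
  gripper: 8.2

```text
time_s: 7.37
ee_pos: [452.9, 9.6, 89.9]
ee_rot: [179.4, -0.1, 79.5]
force: [1.1, 0.1, 0.7]
gripper_width: 82.0
gripper_force: 0.0
```

Call:
move_arm:
  plan:
    - {"tx": 0, "ty": 0, "tz": -0.5, "wx": 0, "wy": 0, "wz": 0.121}
    - {"tx": 0, "ty": 0, "tz": 0, "wx": 0, "wy": 0, "wz": 0.121}
    - {"tx": 0, "ty": 0, "tz": 0, "wx": 0, "wy": 0, "wz": 0.121}
    - {"tx": 0, "ty": 0, "tz": 0, "wx": 0, "wy": 0, "wz": 0.121}
    - {"tx": 0, "ty": 0, "tz": 0, "wx": 0, "wy": 0, "wz": 0.121}
    - {"tx": 0, "ty": 0, "tz": 0, "wx": 0, "wy": 0, "wz": 0.121}
    - {"tx": 0, "ty": 0, "tz": 0, "wx": 0, "wy": 0, "wz": 0.121}
    - {"tx": 0, "ty": 0, "tz": 0, "wx": 0, "wy": 0, "wz": 0.121}
    - {"tx": 0, "ty": 0, "tz": 0, "wx": 0, "wy": 0, "wz": 0.121}
    - {"tx": 0, "ty": 0, "tz": 0, "wx": 0, "wy": 0, "wz": 0.121}
    - {"tx": 0, "ty": 0, "tz": 0, "wx": 0, "wy": 0, "wz": 0.121}
    - {"tx": 0, "ty": 0, "tz": 0, "wx": 0, "wy": 0, "wz": 0.121}
  gripper: 6.5

```text
time_s: 8.37
ee_pos: [448.9, 9.6, 89.9]
ee_rot: [180.0, 0.0, -4.0]
force: [0.0, -0.5, 0.8]
gripper_width: 64.7
gripper_force: 0.0
```

Call:
move_arm:
  plan:
    - {"tx": 0, "ty": 0, "tz": 0, "wx": 0, "wy": 0, "wz": 0.119}
    - {"tx": 0, "ty": 0, "tz": 0, "wx": 0, "wy": 0, "wz": 0}
    - {"tx": 0, "ty": 0, "tz": 0, "wx": 0, "wy": 0, "wz": 0}

```text
time_s: 8.62
ee_pos: [449.0, 9.6, 90.1]
ee_rot: [180.0, 0.0, -10.3]
force: [0.0, -1.0, -0.7]
gripper_width: 65.0
gripper_force: 0.0
```

Run:
```python
from h import *
f=grab_frame('wrist'); save(f,'w3.png'); t=grab_frame('top'); save(t,'t3.png')
s=env.state(); print(s['time_s'],s['ee_pos'],s['ee_rot'],s['gripper_width'])
for n,g in(('w',f),('t',t)):
    for c in blobs(g,*C['blue'],200): print(n,c.mean(0).round(),rect(g,c,48).tolist())
```

```text
8.7167 [449.04537362   9.60590691  90.21392292] [ 1.79992937e+02  1.77086487e-02 -1.03631219e+01] 65.17930567231153
w [324. 259.] [450.2, 8.6, 63.0, 35.1, -10.3]
w [524.  75.] [538.0, -119.9, 41.4, 15.2, -10.4]
w [601.  82.] [524.4, -162.6, 64.3, 32.7, -10.5]
w [560.  69.] [534.8, -139.6, 70.9, 7.5, -11.7]
t [493. 285.] [522.1, -385.5, 55.4, 27.6, -14.2]
t [390. 286.] [524.7, -186.7, 72.5, 36.9, -10.5]
t [628. 252.] [582.6, -655.5, 54.5, 45.8, 67.4]
t [373. 152.] [789.7, -160.4, 56.0, 35.3, -8.3]
```

Call:
move_arm:
  plan:
    - {"tx": 0, "ty": 0, "tz": 3, "wx": 0, "wy": 0, "wz": 0}
    - {"tx": 0, "ty": 0, "tz": 3, "wx": 0, "wy": 0, "wz": 0}
    - {"tx": 0, "ty": 0, "tz": 1.5, "wx": 0, "wy": 0, "wz": 0}
    - {"tx": 0, "ty": 0, "tz": 0, "wx": 0, "wy": 0, "wz": 0}

```text
time_s: 9.05
ee_pos: [446.5, 9.6, 12.7]
ee_rot: [179.9, 0.4, -10.4]
force: [0.1, 0.2, 0.8]
gripper_width: 65.0
gripper_force: 0.0
```

Call:
move_arm:
  plan:
    - {"tx": 0, "ty": 0, "tz": 0, "wx": 0, "wy": 0, "wz": 0}
    - {"tx": 0, "ty": 0, "tz": 0, "wx": 0, "wy": 0, "wz": 0}
    - {"tx": 0, "ty": 0, "tz": 0, "wx": 0, "wy": 0, "wz": 0}
    - {"tx": 0, "ty": 0, "tz": 0, "wx": 0, "wy": 0, "wz": 0}
    - {"tx": 0, "ty": 0, "tz": 0, "wx": 0, "wy": 0, "wz": 0}
    - {"tx": 0, "ty": 0, "tz": 0, "wx": 0, "wy": 0, "wz": 0}
    - {"tx": 0, "ty": 0, "tz": 0, "wx": 0, "wy": 0, "wz": 0}
  gripper: 2.8

```text
time_s: 9.63
ee_pos: [449.9, 9.5, 16.4]
ee_rot: [-180.0, -0.1, -10.5]
force: [-0.7, -1.4, 5.8]
gripper_width: 36.0
gripper_force: 25.0
```

Call:
move_arm:
  plan:
    - {"tx": 0, "ty": 0, "tz": -1, "wx": 0, "wy": 0, "wz": 0}
    - {"tx": 0, "ty": 0, "tz": -3, "wx": 0, "wy": 0, "wz": 0}
    - {"tx": 0, "ty": 0, "tz": -4, "wx": 0, "wy": 0, "wz": 0}
    - {"tx": 0, "ty": 0, "tz": -4, "wx": 0, "wy": 0, "wz": 0}
    - {"tx": 0, "ty": 0, "tz": -2, "wx": 0, "wy": 0, "wz": 0}
    - {"tx": 0, "ty": 0, "tz": 0, "wx": 0, "wy": 0, "wz": 0}

```text
time_s: 10.13
ee_pos: [452.3, 9.7, 160.2]
ee_rot: [-179.9, -0.6, -10.5]
force: [0.4, -0.4, -1.1]
gripper_width: 35.7
gripper_force: 25.0
```

Call:
move_arm:
  plan:
    - {"tx": 1.84, "ty": 3.1, "tz": 0, "wx": 0, "wy": 0, "wz": 0}
    - {"tx": 1.84, "ty": 3.1, "tz": 0, "wx": 0, "wy": 0, "wz": 0}
    - {"tx": 1.84, "ty": 3.1, "tz": 0, "wx": 0, "wy": 0, "wz": 0}
    - {"tx": 1.84, "ty": 3.1, "tz": 0, "wx": 0, "wy": 0, "wz": 0}
    - {"tx": 1.84, "ty": 3.1, "tz": 0, "wx": 0, "wy": 0, "wz": 0}
    - {"tx": 1.84, "ty": 3.1, "tz": 0, "wx": 0, "wy": 0, "wz": 0}
    - {"tx": 0, "ty": 0, "tz": 0, "wx": 0, "wy": 0, "wz": 0}
    - {"tx": 0, "ty": 0, "tz": 0, "wx": 0, "wy": 0, "wz": 0}
    - {"tx": 0, "ty": 0, "tz": 0, "wx": 0, "wy": 0, "wz": 0}

```text
time_s: 10.88
ee_pos: [522.5, -192.7, 153.9]
ee_rot: [-179.9, 0.2, -10.5]
force: [-1.0, 0.2, -1.0]
gripper_width: 35.9
gripper_force: 25.0
```

Run:
```python
from h import *
f=grab_frame('wrist'); save(f,'w4.png'); np.save('w4.npy',f,allow_pickle=True)
s=env.state(); print(s['time_s'],s['ee_pos'],s['ee_rot'],s['gripper_width'])
for k in ('blue','orange'):
    for c in blobs(f,*C[k],150): print(k,c.mean(0).round(),[(z,rect(f,c,z).tolist()) for z in (6,66)])
```

```text
10.9333 [ 522.64428826 -192.22804144  154.27841125] [-1.79948382e+02  1.67597306e-01 -1.04685379e+01] 35.6802492246419
blue [323. 365.] [(6, [378.3, -165.6, 82.0, 36.9, 79.5]), (66, [419.2, -173.3, 66.6, 29.9, 79.5])]
blue [323. 280.] [(6, [468.7, -182.3, 82.9, 70.4, 79.4]), (66, [492.6, -186.9, 67.3, 57.2, 79.4])]
blue [236. 239.] [(6, [522.4, -110.1, 87.6, 7.8, -11.0]), (66, [536.2, -128.2, 71.1, 6.3, -11.0])]
blue [406. 238.] [(6, [493.7, -266.2, 88.4, 7.9, -10.9]), (66, [512.9, -255.0, 71.8, 6.4, -10.9])]
blue [321. 205.] [(6, [540.7, -194.2, 40.3, 33.2, 79.4]), (66, [551.1, -196.5, 32.7, 26.9, 79.4])]
blue [504. 183.] [(6, [529.4, -358.7, 33.5, 12.7, -14.6]), (66, [541.9, -330.1, 27.2, 10.3, -14.6])]
blue [522. 187.] [(6, [523.2, -374.6, 64.7, 6.4, -13.6]), (66, [536.9, -343.0, 52.5, 5.2, -13.6])]
blue [550. 184.] [(6, [521.5, -399.6, 59.3, 29.2, -14.0]), (66, [535.5, -363.3, 48.2, 23.7, -14.0])]
orange [ 32. 135.] [(6, [646.5, 39.9, 45.2, 43.5, -7.1]), (66, [637.0, -6.4, 36.7, 35.3, -7.1])]
orange [321.  78.] [(6, [645.9, -213.9, 40.0, 4.6, 79.4]), (66, [636.5, -212.5, 32.5, 3.7, 79.4])]
orange [522.  96.] [(6, [601.3, -377.0, 36.2, 13.5, -14.4]), (66, [600.3, -344.9, 29.4, 11.0, -14.4])]
orange [569. 103.] [(6, [587.4, -416.4, 59.8, 30.1, -14.3]), (66, [589.0, -377.0, 48.6, 24.4, -14.3])]
orange [414. 117.] [(6, [599.4, -286.1, 87.6, 8.0, -10.5]), (66, [598.8, -271.1, 71.1, 6.5, -10.5])]
orange [542.  91.] [(6, [600.7, -394.1, 65.3, 6.9, -15.0]), (66, [599.8, -358.8, 53.0, 5.6, -15.0])]
```

View pics/w4.png

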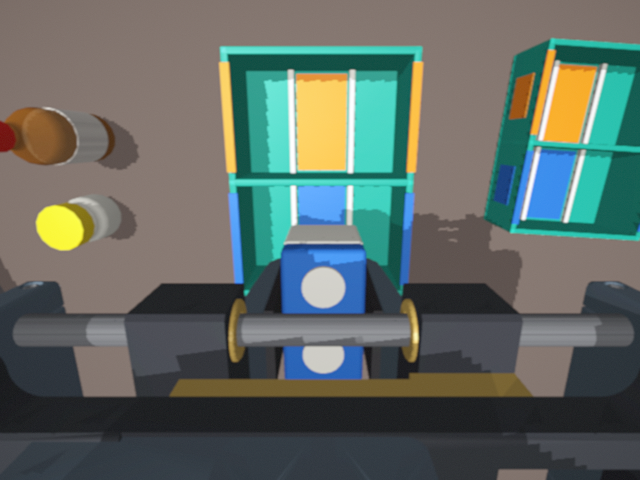

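The wrist view shows the held blue cartridge square over the blue bay. The blue rim marks at (236,239) and (406,238) lie 129 mm apart at rim height, as they should, which puts the bay middle at (524.5, -191.6).

Call:
move_arm:
  plan:
    - {"tx": 0.15, "ty": -0.1, "tz": 2, "wx": 0, "wy": 0, "wz": 0}
    - {"tx": 0, "ty": 0, "tz": 3, "wx": 0, "wy": 0, "wz": 0}
    - {"tx": 0, "ty": 0, "tz": 3, "wx": 0, "wy": 0, "wz": 0}
    - {"tx": 0, "ty": 0, "tz": 2.5, "wx": 0, "wy": 0, "wz": 0}
    - {"tx": 0, "ty": 0, "tz": 1.2, "wx": 0, "wy": 0, "wz": 0}
    - {"tx": 0, "ty": 0, "tz": 0, "wx": 0, "wy": 0, "wz": 0}
    - {"tx": 0, "ty": 0, "tz": 0, "wx": 0, "wy": 0, "wz": 0}
    - {"tx": 0, "ty": 0, "tz": 0, "wx": 0, "wy": 0, "wz": 0}

```text
time_s: 11.6
ee_pos: [526.2, -192.2, 39.6]
ee_rot: [180.0, -0.1, -10.4]
force: [-0.5, 0.0, -1.2]
gripper_width: 35.9
gripper_force: 25.0
```

Call:
move_arm:
  plan:
    - {"tx": -0.1, "ty": 0, "tz": 0.8, "wx": 0, "wy": 0, "wz": 0}
    - {"tx": 0, "ty": 0, "tz": 0.5, "wx": 0, "wy": 0, "wz": 0}
    - {"tx": 0, "ty": 0, "tz": 0.2, "wx": 0, "wy": 0, "wz": 0}
    - {"tx": 0, "ty": 0, "tz": 0.1, "wx": 0, "wy": 0, "wz": 0}
    - {"tx": 0, "ty": 0, "tz": 0, "wx": 0, "wy": 0, "wz": 0}
    - {"tx": 0, "ty": 0, "tz": 0, "wx": 0, "wy": 0, "wz": 0}

```text
time_s: 12.1
ee_pos: [524.7, -192.7, 22.6]
ee_rot: [180.0, -0.0, -10.5]
force: [-0.5, -0.6, -2.2]
gripper_width: 35.8
gripper_force: 25.0
```

Call:
move_arm:
  plan:
    - {"tx": 0, "ty": 0, "tz": 0.06, "wx": 0, "wy": 0, "wz": 0}
    - {"tx": 0, "ty": 0, "tz": 0.06, "wx": 0, "wy": 0, "wz": 0}
    - {"tx": 0, "ty": 0, "tz": 0, "wx": 0, "wy": 0, "wz": 0}

```text
time_s: 12.35
ee_pos: [524.8, -192.7, 22.4]
ee_rot: [180.0, -0.1, -10.5]
force: [-2.3, 0.2, 7.5]
gripper_width: 36.1
gripper_force: 25.0
```

Call:
move_arm:
  plan:
    - {"tx": 0, "ty": 0, "tz": 0, "wx": 0, "wy": 0, "wz": 0}
    - {"tx": 0, "ty": 0, "tz": 0, "wx": 0, "wy": 0, "wz": 0}
    - {"tx": 0, "ty": 0, "tz": 0, "wx": 0, "wy": 0, "wz": 0}
    - {"tx": 0, "ty": 0, "tz": 0, "wx": 0, "wy": 0, "wz": 0}
    - {"tx": 0, "ty": 0, "tz": -1, "wx": 0, "wy": 0, "wz": 0}
    - {"tx": 0, "ty": 0, "tz": -3, "wx": 0, "wy": 0, "wz": 0}
    - {"tx": 0, "ty": 0, "tz": -4, "wx": 0, "wy": 0, "wz": 0}
    - {"tx": 0, "ty": 0, "tz": -4, "wx": 0, "wy": 0, "wz": 0}
    - {"tx": 0, "ty": 0, "tz": -4, "wx": 0, "wy": 0, "wz": 0}
    - {"tx": 0, "ty": 0, "tz": 0, "wx": 0, "wy": 0, "wz": 0}
    - {"tx": 0, "ty": 0, "tz": 0, "wx": 0, "wy": 0, "wz": 0}
  gripper: 6.0

```text
time_s: 13.27
ee_pos: [526.0, -193.1, 184.7]
ee_rot: [179.9, -0.4, -10.5]
force: [-0.2, -0.2, -1.3]
gripper_width: 60.0
gripper_force: 0.0
```

Run:
```python
from h import *
f=grab_frame('wrist'); save(f,'w5.png')
s=env.state(); print(s['time_s'],s['ee_pos'],s['ee_rot'],s['gripper_width'])
for c in blobs(f,*C['blue'],150): print(c.mean(0).round(),[(z,rect(f,c,z).tolist()) for z in (54,66)])
```

```text
13.3167 [ 524.55267634 -192.51794272  182.29761992] [ 1.79974693e+02 -1.06242125e-01 -1.04926280e+01] 60.53078107403943
[322. 231.] [(54, [525.0, -192.4, 63.4, 35.8, -10.6]), (66, [527.9, -192.9, 60.9, 34.4, -10.6])]
[398. 227.] [(54, [516.1, -258.0, 58.6, 6.4, -10.8]), (66, [519.3, -255.9, 56.3, 6.1, -10.8])]
[245. 228.] [(54, [539.7, -126.3, 60.4, 6.2, -10.7]), (66, [542.0, -129.5, 58.0, 6.0, -10.7])]
[486. 186.] [(54, [538.6, -336.6, 28.0, 9.6, -14.2]), (66, [540.9, -331.4, 26.9, 9.2, -14.2])]
[615. 196.] [(54, [509.1, -445.7, 54.4, 5.2, -14.3]), (66, [512.6, -436.2, 52.2, 5.0, -14.3])]
[500. 189.] [(54, [534.0, -348.4, 53.8, 5.4, -12.7]), (66, [536.5, -342.8, 51.7, 5.2, -12.7])]
[529. 186.] [(54, [531.7, -372.7, 50.6, 24.9, -14.0]), (66, [534.3, -366.1, 48.6, 23.9, -14.0])]
```

View pics/w5.png

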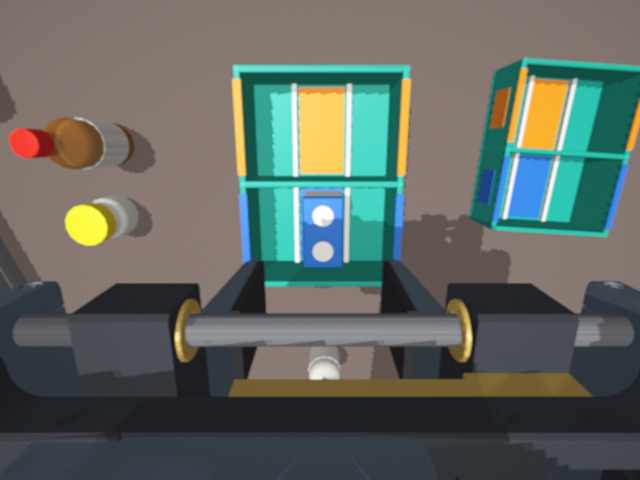

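The blue cartridge stands upright between its rails, with its top at (322,231) and its centre at (525, -192.4). I'm going back for the orange one.

Call:
move_arm:
  plan:
    - {"tx": 0, "ty": 0, "tz": 0, "wx": 0, "wy": 0, "wz": -0.12}
    - {"tx": 0, "ty": 0, "tz": 0, "wx": 0, "wy": 0, "wz": -0.12}
    - {"tx": 0, "ty": 0, "tz": 0, "wx": 0, "wy": 0, "wz": -0.12}
    - {"tx": 0, "ty": 0, "tz": 0, "wx": 0, "wy": 0, "wz": -0.12}
    - {"tx": 0, "ty": 0, "tz": 0, "wx": 0, "wy": 0, "wz": -0.12}
    - {"tx": 0, "ty": 0, "tz": 0, "wx": 0, "wy": 0, "wz": -0.12}
    - {"tx": 0, "ty": 0, "tz": 0, "wx": 0, "wy": 0, "wz": -0.12}
    - {"tx": 0, "ty": 0, "tz": 0, "wx": 0, "wy": 0, "wz": -0.12}
    - {"tx": 0, "ty": 0, "tz": 0, "wx": 0, "wy": 0, "wz": -0.12}
    - {"tx": 0, "ty": 0, "tz": 0, "wx": 0, "wy": 0, "wz": -0.12}
    - {"tx": 0, "ty": 0, "tz": 0, "wx": 0, "wy": 0, "wz": -0.12}
    - {"tx": 0, "ty": 0, "tz": 0, "wx": 0, "wy": 0, "wz": -0.12}
  gripper: 8.0

```text
time_s: 14.32
ee_pos: [523.2, -192.0, 179.0]
ee_rot: [-179.7, -0.0, 72.4]
force: [-0.8, 0.8, 0.3]
gripper_width: 79.8
gripper_force: 0.0
```

Call:
move_arm:
  plan:
    - {"tx": 0, "ty": 0, "tz": 0, "wx": 0, "wy": 0, "wz": -0.12}
    - {"tx": 0, "ty": 0, "tz": 0, "wx": 0, "wy": 0, "wz": -0.12}
    - {"tx": 0, "ty": 0, "tz": 0, "wx": 0, "wy": 0, "wz": -0.12}
    - {"tx": 0, "ty": 0, "tz": 0, "wx": 0, "wy": 0, "wz": -0.115}
    - {"tx": 0, "ty": 0, "tz": 0, "wx": 0, "wy": 0, "wz": 0}

```text
time_s: 14.73
ee_pos: [523.3, -192.0, 179.2]
ee_rot: [-179.8, -0.1, 99.3]
force: [0.6, -0.6, 0.4]
gripper_width: 80.0
gripper_force: 0.0
```

Call:
move_arm:
  plan:
    - {"tx": 3.63, "ty": 0.84, "tz": 0, "wx": 0, "wy": 0, "wz": 0}
    - {"tx": 3.63, "ty": 0.84, "tz": 0, "wx": 0, "wy": 0, "wz": 0}
    - {"tx": 3.63, "ty": 0.84, "tz": 0, "wx": 0, "wy": 0, "wz": 0}
    - {"tx": 3.63, "ty": 0.84, "tz": 0, "wx": 0, "wy": 0, "wz": 0}
    - {"tx": 3.63, "ty": 0.84, "tz": 0, "wx": 0, "wy": 0, "wz": 0}
    - {"tx": 3.63, "ty": 0.84, "tz": 0, "wx": 0, "wy": 0, "wz": 0}
    - {"tx": 3.63, "ty": 0.84, "tz": 0, "wx": 0, "wy": 0, "wz": 0}
    - {"tx": 3.63, "ty": 0.84, "tz": 0, "wx": 0, "wy": 0, "wz": 0}
    - {"tx": 3.63, "ty": 0.84, "tz": 0, "wx": 0, "wy": 0, "wz": 0}
    - {"tx": 3.63, "ty": 0.84, "tz": 0, "wx": 0, "wy": 0, "wz": 0}
    - {"tx": 3.63, "ty": 0.84, "tz": 0, "wx": 0, "wy": 0, "wz": 0}
    - {"tx": 0, "ty": 0, "tz": 0, "wx": 0, "wy": 0, "wz": 0}

```text
time_s: 15.73
ee_pos: [551.2, 222.4, 179.5]
ee_rot: [-179.9, -0.2, 99.3]
force: [0.2, 0.3, -0.1]
gripper_width: 79.9
gripper_force: 0.0
```

Run:
```python
from h import *
f=grab_frame('wrist')
s=env.state(); print(s['time_s'],s['ee_pos'],s['ee_rot'],s['gripper_width'])
for c in blobs(f,*C['orange'],150): print(c.mean(0).round(),rect(f,c,68).tolist())
```

```text
15.7833 [550.83335237 219.28630372 179.43896006] [-1.79844687e+02  6.12078386e-03  9.93251383e+01] 80.01359281654362
[323. 242.] [552.4, 216.2, 64.0, 36.9, 8.3]
```

Call:
move_arm:
  plan:
    - {"tx": -0.1, "ty": 0.1, "tz": 2, "wx": 0, "wy": 0, "wz": 0}
    - {"tx": 0, "ty": 0, "tz": 3.2, "wx": 0, "wy": 0, "wz": 0}
    - {"tx": 0, "ty": 0, "tz": 3, "wx": 0, "wy": 0, "wz": 0}
    - {"tx": 0, "ty": 0, "tz": 1, "wx": 0, "wy": 0, "wz": 0}
    - {"tx": 0, "ty": 0, "tz": 0, "wx": 0, "wy": 0, "wz": 0}
    - {"tx": 0, "ty": 0, "tz": 0, "wx": 0, "wy": 0, "wz": 0}
    - {"tx": 0, "ty": 0, "tz": 0, "wx": 0, "wy": 0, "wz": 0}

```text
time_s: 16.37
ee_pos: [554.1, 215.6, 90.9]
ee_rot: [179.8, -0.0, 99.2]
force: [-0.2, 0.0, 0.0]
gripper_width: 79.9
gripper_force: 0.0
```

Call:
move_arm:
  plan:
    - {"tx": 0.02, "ty": -0.12, "tz": 2, "wx": 0, "wy": 0, "wz": 0}
    - {"tx": 0, "ty": 0, "tz": 2.3, "wx": 0, "wy": 0, "wz": 0}
    - {"tx": 0, "ty": 0, "tz": 1.1, "wx": 0, "wy": 0, "wz": 0}
    - {"tx": 0, "ty": 0, "tz": 0, "wx": 0, "wy": 0, "wz": 0}
    - {"tx": 0, "ty": 0, "tz": 0, "wx": 0, "wy": 0, "wz": 0}

```text
time_s: 16.78
ee_pos: [552.2, 215.7, 36.1]
ee_rot: [179.9, -0.0, 99.2]
force: [0.5, 0.3, 0.4]
gripper_width: 80.1
gripper_force: 0.0
```

Call:
move_arm:
  plan:
    - {"tx": 0, "ty": 0, "tz": 0, "wx": 0, "wy": 0, "wz": 0}
    - {"tx": 0, "ty": 0, "tz": 0, "wx": 0, "wy": 0, "wz": 0}
    - {"tx": 0, "ty": 0, "tz": 0, "wx": 0, "wy": 0, "wz": 0}
    - {"tx": 0, "ty": 0, "tz": 0, "wx": 0, "wy": 0, "wz": 0}
    - {"tx": 0, "ty": 0, "tz": 0, "wx": 0, "wy": 0, "wz": 0}
    - {"tx": 0, "ty": 0, "tz": 0, "wx": 0, "wy": 0, "wz": 0}
  gripper: 5.5
  force: 25

```text
time_s: 17.28
ee_pos: [552.5, 215.9, 36.5]
ee_rot: [179.9, -0.0, 99.2]
force: [0.1, -0.1, 7.2]
gripper_width: 63.9
gripper_force: 24.9
```

Call:
move_arm:
  plan:
    - {"tx": 0, "ty": 0, "tz": -1, "wx": 0, "wy": 0, "wz": 0}
    - {"tx": 0, "ty": 0, "tz": -3, "wx": 0, "wy": 0, "wz": 0}
    - {"tx": 0, "ty": 0, "tz": -3, "wx": 0, "wy": 0, "wz": 0}
    - {"tx": 0, "ty": 0, "tz": -3, "wx": 0, "wy": 0, "wz": 0}
    - {"tx": -2.67, "ty": -1.91, "tz": 0, "wx": 0, "wy": 0, "wz": 0}
    - {"tx": -2.67, "ty": -1.91, "tz": 0, "wx": 0, "wy": 0, "wz": 0}
    - {"tx": -2.67, "ty": -1.91, "tz": 0, "wx": 0, "wy": 0, "wz": 0}
    - {"tx": -2.67, "ty": -1.91, "tz": 0, "wx": 0, "wy": 0, "wz": 0}
    - {"tx": -2.67, "ty": -1.91, "tz": 0, "wx": 0, "wy": 0, "wz": 0}
    - {"tx": -2.67, "ty": -1.91, "tz": 0, "wx": 0, "wy": 0, "wz": 0}
    - {"tx": -2.67, "ty": -1.91, "tz": 0, "wx": 0, "wy": 0, "wz": 0}

```text
time_s: 18.2
ee_pos: [448.3, 8.5, 135.5]
ee_rot: [-180.0, 0.0, 99.3]
force: [0.5, -0.3, -2.3]
gripper_width: 64.0
gripper_force: 24.9
```

Call:
move_arm:
  plan:
    - {"tx": 0, "ty": 0, "tz": 0, "wx": 0, "wy": 0, "wz": 0.115}
    - {"tx": 0, "ty": 0, "tz": 0, "wx": 0, "wy": 0, "wz": 0.115}
    - {"tx": 0, "ty": 0, "tz": 0, "wx": 0, "wy": 0, "wz": 0.115}
    - {"tx": 0, "ty": 0, "tz": 3, "wx": 0, "wy": 0, "wz": 0}
    - {"tx": 0, "ty": 0, "tz": 3, "wx": 0, "wy": 0, "wz": 0}
    - {"tx": 0, "ty": 0, "tz": 3, "wx": 0, "wy": 0, "wz": 0}
    - {"tx": 0, "ty": 0, "tz": 0.6, "wx": 0, "wy": 0, "wz": 0}
    - {"tx": 0, "ty": 0, "tz": 0, "wx": 0, "wy": 0, "wz": 0}
    - {"tx": 0, "ty": 0, "tz": 0, "wx": 0, "wy": 0, "wz": 0}
    - {"tx": 0, "ty": 0, "tz": 0, "wx": 0, "wy": 0, "wz": 0}

```text
time_s: 19.03
ee_pos: [451.1, 9.7, 40.8]
ee_rot: [179.8, -0.0, 79.5]
force: [-0.2, 0.5, -1.5]
gripper_width: 63.7
gripper_force: 24.9
```

Lowering from 40.8 to about 16.4.

Call:
move_arm:
  plan:
    - {"tx": 0, "ty": 0, "tz": 1.4, "wx": 0, "wy": 0, "wz": 0}
    - {"tx": 0, "ty": 0, "tz": 0.5, "wx": 0, "wy": 0, "wz": 0}
    - {"tx": 0, "ty": 0, "tz": 0.2, "wx": 0, "wy": 0, "wz": 0}
    - {"tx": 0, "ty": 0, "tz": 0.1, "wx": 0, "wy": 0, "wz": 0}
    - {"tx": 0, "ty": 0, "tz": 0, "wx": 0, "wy": 0, "wz": 0}
    - {"tx": 0, "ty": 0, "tz": 0, "wx": 0, "wy": 0, "wz": 0}

```text
time_s: 19.53
ee_pos: [450.0, 9.7, 17.7]
ee_rot: [179.9, -0.0, 79.5]
force: [0.7, 0.2, -1.3]
gripper_width: 64.1
gripper_force: 24.9
```

Call:
move_arm:
  plan:
    - {"tx": 0, "ty": 0, "tz": 0.08, "wx": 0, "wy": 0, "wz": 0}
    - {"tx": 0, "ty": 0, "tz": 0.06, "wx": 0, "wy": 0, "wz": 0}
    - {"tx": 0, "ty": 0, "tz": 0.04, "wx": 0, "wy": 0, "wz": 0}
    - {"tx": 0, "ty": 0, "tz": 0, "wx": 0, "wy": 0, "wz": 0}

```text
time_s: 19.87
ee_pos: [450.0, 9.7, 16.5]
ee_rot: [179.9, -0.0, 79.5]
force: [-3.2, -0.2, 7.4]
gripper_width: 64.0
gripper_force: 24.9
```

Set down with light contact. I'll release, lift, turn a quarter and check.

Call:
move_arm:
  plan:
    - {"tx": 0, "ty": 0, "tz": 0, "wx": 0, "wy": 0, "wz": 0}
    - {"tx": 0, "ty": 0, "tz": 0, "wx": 0, "wy": 0, "wz": 0}
    - {"tx": 0, "ty": 0, "tz": 0, "wx": 0, "wy": 0, "wz": 0}
    - {"tx": 0, "ty": 0, "tz": -1, "wx": 0, "wy": 0, "wz": 0}
    - {"tx": 0, "ty": 0, "tz": -3, "wx": 0, "wy": 0, "wz": 0}
    - {"tx": 0, "ty": 0, "tz": -3, "wx": 0, "wy": 0, "wz": 0}
    - {"tx": 0, "ty": 0, "tz": 0, "wx": 0, "wy": 0, "wz": 0}
  gripper: 8.2

```text
time_s: 20.45
ee_pos: [453.3, 9.7, 89.8]
ee_rot: [179.4, -0.1, 79.5]
force: [1.1, 0.5, 0.7]
gripper_width: 81.7
gripper_force: 0.0
```

Call:
move_arm:
  plan:
    - {"tx": 0, "ty": 0, "tz": -0.5, "wx": 0, "wy": 0, "wz": 0.121}
    - {"tx": 0, "ty": 0, "tz": 0, "wx": 0, "wy": 0, "wz": 0.121}
    - {"tx": 0, "ty": 0, "tz": 0, "wx": 0, "wy": 0, "wz": 0.121}
    - {"tx": 0, "ty": 0, "tz": 0, "wx": 0, "wy": 0, "wz": 0.121}
    - {"tx": 0, "ty": 0, "tz": 0, "wx": 0, "wy": 0, "wz": 0.121}
    - {"tx": 0, "ty": 0, "tz": 0, "wx": 0, "wy": 0, "wz": 0.121}
    - {"tx": 0, "ty": 0, "tz": 0, "wx": 0, "wy": 0, "wz": 0.121}
    - {"tx": 0, "ty": 0, "tz": 0, "wx": 0, "wy": 0, "wz": 0.121}
    - {"tx": 0, "ty": 0, "tz": 0, "wx": 0, "wy": 0, "wz": 0.121}
    - {"tx": 0, "ty": 0, "tz": 0, "wx": 0, "wy": 0, "wz": 0.121}
    - {"tx": 0, "ty": 0, "tz": 0, "wx": 0, "wy": 0, "wz": 0.121}
    - {"tx": 0, "ty": 0, "tz": 0, "wx": 0, "wy": 0, "wz": 0.121}
  gripper: 6.5

```text
time_s: 21.45
ee_pos: [449.4, 9.7, 89.9]
ee_rot: [180.0, 0.0, -4.1]
force: [-0.3, -0.5, 0.6]
gripper_width: 65.2
gripper_force: 0.0
```

Call:
move_arm:
  plan:
    - {"tx": 0, "ty": 0, "tz": 0, "wx": 0, "wy": 0, "wz": 0.119}
    - {"tx": 0, "ty": 0, "tz": 0, "wx": 0, "wy": 0, "wz": 0}
    - {"tx": 0, "ty": 0, "tz": 0, "wx": 0, "wy": 0, "wz": 0}

```text
time_s: 21.7
ee_pos: [449.4, 9.7, 90.0]
ee_rot: [180.0, 0.0, -10.4]
force: [-0.3, -0.0, -0.1]
gripper_width: 64.5
gripper_force: 0.0
```

Run:
```python
from h import *
f=grab_frame('wrist')
s=env.state(); print(s['time_s'],s['ee_pos'],s['ee_rot'],s['gripper_width'])
for c in blobs(f,*C['orange'],200): print(c.mean(0).round(),rect(f,c,48).tolist())
```

```text
21.75 [449.46005226   9.68163778  90.10574922] [ 1.79988940e+02  2.69070556e-02 -1.03921231e+01] 65.04732380190278
[322. 258.] [450.9, 10.1, 64.6, 35.9, -11.3]
```

Call:
move_arm:
  plan:
    - {"tx": 0, "ty": 0, "tz": 3, "wx": 0, "wy": 0, "wz": 0}
    - {"tx": 0, "ty": 0, "tz": 3, "wx": 0, "wy": 0, "wz": 0}
    - {"tx": 0, "ty": 0, "tz": 1.5, "wx": 0, "wy": 0, "wz": 0}
    - {"tx": 0, "ty": 0, "tz": 0, "wx": 0, "wy": 0, "wz": 0}

```text
time_s: 22.08
ee_pos: [446.9, 9.7, 12.6]
ee_rot: [179.9, 0.4, -10.4]
force: [0.7, 0.0, -0.4]
gripper_width: 65.0
gripper_force: 0.0
```

Call:
move_arm:
  plan:
    - {"tx": 0, "ty": 0, "tz": 0, "wx": 0, "wy": 0, "wz": 0}
    - {"tx": 0, "ty": 0, "tz": 0, "wx": 0, "wy": 0, "wz": 0}
    - {"tx": 0, "ty": 0, "tz": 0, "wx": 0, "wy": 0, "wz": 0}
    - {"tx": 0, "ty": 0, "tz": 0, "wx": 0, "wy": 0, "wz": 0}
    - {"tx": 0, "ty": 0, "tz": 0, "wx": 0, "wy": 0, "wz": 0}
    - {"tx": 0, "ty": 0, "tz": 0, "wx": 0, "wy": 0, "wz": 0}
    - {"tx": 0, "ty": 0, "tz": 0, "wx": 0, "wy": 0, "wz": 0}
  gripper: 2.8

```text
time_s: 22.67
ee_pos: [450.4, 9.7, 16.4]
ee_rot: [-180.0, -0.1, -10.5]
force: [-0.7, -0.3, 6.1]
gripper_width: 36.0
gripper_force: 25.0
```

Call:
move_arm:
  plan:
    - {"tx": 0, "ty": 0, "tz": -1, "wx": 0, "wy": 0, "wz": 0}
    - {"tx": 0, "ty": 0, "tz": -3, "wx": 0, "wy": 0, "wz": 0}
    - {"tx": 0, "ty": 0, "tz": -4, "wx": 0, "wy": 0, "wz": 0}
    - {"tx": 0, "ty": 0, "tz": -4, "wx": 0, "wy": 0, "wz": 0}
    - {"tx": 0, "ty": 0, "tz": -3, "wx": 0, "wy": 0, "wz": 0}
    - {"tx": 0, "ty": 0, "tz": 0, "wx": 0, "wy": 0, "wz": 0}

```text
time_s: 23.17
ee_pos: [453.6, 9.7, 171.6]
ee_rot: [-179.9, -0.8, -10.5]
force: [1.3, 0.0, -0.7]
gripper_width: 36.1
gripper_force: 25.0
```

Call:
move_arm:
  plan:
    - {"tx": 2.45, "ty": 2.31, "tz": 0, "wx": 0, "wy": 0, "wz": 0}
    - {"tx": 2.45, "ty": 2.31, "tz": 0, "wx": 0, "wy": 0, "wz": 0}
    - {"tx": 2.45, "ty": 2.31, "tz": 0, "wx": 0, "wy": 0, "wz": 0}
    - {"tx": 2.45, "ty": 2.31, "tz": 0, "wx": 0, "wy": 0, "wz": 0}
    - {"tx": 2.45, "ty": 2.31, "tz": 0, "wx": 0, "wy": 0, "wz": 0}
    - {"tx": 2.45, "ty": 2.31, "tz": 0, "wx": 0, "wy": 0, "wz": 0}
    - {"tx": 2.45, "ty": 2.31, "tz": 0, "wx": 0, "wy": 0, "wz": 0}
    - {"tx": 2.45, "ty": 2.31, "tz": 0, "wx": 0, "wy": 0, "wz": 0}
    - {"tx": 0, "ty": 0, "tz": 0, "wx": 0, "wy": 0, "wz": 0}
    - {"tx": 0, "ty": 0, "tz": 0, "wx": 0, "wy": 0, "wz": 0}
    - {"tx": 0, "ty": 0, "tz": 0, "wx": 0, "wy": 0, "wz": 0}

```text
time_s: 24.08
ee_pos: [607.4, -207.3, 164.1]
ee_rot: [-180.0, 0.2, -10.6]
force: [0.1, -1.1, -1.0]
gripper_width: 35.8
gripper_force: 25.0
```

Run:
```python
from h import *
f=grab_frame('wrist')
s=env.state(); print(s['time_s'],s['ee_pos'],s['ee_rot'])
for c in blobs(f,*C['orange'],150): print(c.mean(0).round(),rect(f,c,66).tolist())
```

```text
24.1333 [ 607.32553501 -206.90617301  164.59151211] [-1.79963697e+02  1.37905894e-01 -1.05315790e+01]
[323. 366.] [496.7, -186.5, 69.3, 34.1, 79.4]
[323. 279.] [573.8, -200.9, 69.5, 60.2, 79.4]
[ 67. 249.] [636.3, -7.4, 37.6, 36.6, -73.7]
[635. 231.] [568.8, -450.0, 29.8, 5.6, -14.0]
[325. 218.] [626.4, -210.8, 32.8, 12.6, 79.4]
[405. 234.] [598.0, -271.0, 70.9, 6.9, -10.6]
[240. 234.] [621.8, -143.9, 70.9, 6.7, -10.8]
[502. 203.] [609.5, -347.0, 29.1, 11.1, -14.0]
[518. 208.] [603.2, -359.3, 52.6, 5.7, -13.4]
[546. 202.] [604.1, -380.8, 48.5, 24.5, -14.3]
[163.  26.] [774.3, -128.8, 31.4, 13.3, -10.6]
```

Call:
move_arm:
  plan:
    - {"tx": 0.15, "ty": 0, "tz": 2, "wx": 0, "wy": 0, "wz": 0}
    - {"tx": 0, "ty": 0, "tz": 3, "wx": 0, "wy": 0, "wz": 0}
    - {"tx": 0, "ty": 0, "tz": 3.3, "wx": 0, "wy": 0, "wz": 0}
    - {"tx": 0, "ty": 0, "tz": 3, "wx": 0, "wy": 0, "wz": 0}
    - {"tx": 0, "ty": 0, "tz": 1.2, "wx": 0, "wy": 0, "wz": 0}
    - {"tx": 0, "ty": 0, "tz": 0, "wx": 0, "wy": 0, "wz": 0}
    - {"tx": 0, "ty": 0, "tz": 0, "wx": 0, "wy": 0, "wz": 0}
    - {"tx": 0, "ty": 0, "tz": 0, "wx": 0, "wy": 0, "wz": 0}

```text
time_s: 24.8
ee_pos: [611.4, -208.3, 42.7]
ee_rot: [180.0, -0.2, -10.5]
force: [0.7, -0.3, -0.4]
gripper_width: 35.5
gripper_force: 25.0
```

Call:
move_arm:
  plan:
    - {"tx": -0.1, "ty": -0.05, "tz": 1.0, "wx": 0, "wy": 0, "wz": 0}
    - {"tx": 0, "ty": 0, "tz": 0.5, "wx": 0, "wy": 0, "wz": 0}
    - {"tx": 0, "ty": 0, "tz": 0.2, "wx": 0, "wy": 0, "wz": 0}
    - {"tx": 0, "ty": 0, "tz": 0.1, "wx": 0, "wy": 0, "wz": 0}
    - {"tx": 0, "ty": 0, "tz": 0, "wx": 0, "wy": 0, "wz": 0}
    - {"tx": 0, "ty": 0, "tz": 0, "wx": 0, "wy": 0, "wz": 0}

```text
time_s: 25.3
ee_pos: [609.3, -207.6, 22.6]
ee_rot: [180.0, -0.0, -10.6]
force: [0.5, -0.1, -0.9]
gripper_width: 35.9
gripper_force: 25.0
```

Call:
move_arm:
  plan:
    - {"tx": 0, "ty": 0, "tz": 0.06, "wx": 0, "wy": 0, "wz": 0}
    - {"tx": 0, "ty": 0, "tz": 0.06, "wx": 0, "wy": 0, "wz": 0}
    - {"tx": 0, "ty": 0, "tz": 0, "wx": 0, "wy": 0, "wz": 0}

```text
time_s: 25.55
ee_pos: [609.3, -207.6, 22.5]
ee_rot: [180.0, -0.1, -10.6]
force: [-2.1, 0.4, 6.6]
gripper_width: 36.0
gripper_force: 25.0
```

Contact made at the right height. Releasing, lifting clear and checking.

Call:
move_arm:
  plan:
    - {"tx": 0, "ty": 0, "tz": 0, "wx": 0, "wy": 0, "wz": 0}
    - {"tx": 0, "ty": 0, "tz": 0, "wx": 0, "wy": 0, "wz": 0}
    - {"tx": 0, "ty": 0, "tz": 0, "wx": 0, "wy": 0, "wz": 0}
    - {"tx": 0, "ty": 0, "tz": 0, "wx": 0, "wy": 0, "wz": 0}
    - {"tx": 0, "ty": 0, "tz": -1, "wx": 0, "wy": 0, "wz": 0}
    - {"tx": 0, "ty": 0, "tz": -3, "wx": 0, "wy": 0, "wz": 0}
    - {"tx": 0, "ty": 0, "tz": -4, "wx": 0, "wy": 0, "wz": 0}
    - {"tx": 0, "ty": 0, "tz": -4, "wx": 0, "wy": 0, "wz": 0}
    - {"tx": 0, "ty": 0, "tz": -4, "wx": 0, "wy": 0, "wz": 0}
    - {"tx": -2, "ty": 0, "tz": 0, "wx": 0, "wy": 0, "wz": 0}
    - {"tx": -2, "ty": 0, "tz": 0, "wx": 0, "wy": 0, "wz": 0}
    - {"tx": 0, "ty": 0, "tz": 0, "wx": 0, "wy": 0, "wz": 0}
  gripper: 6.0

```text
time_s: 26.55
ee_pos: [566.8, -199.5, 183.1]
ee_rot: [180.0, 0.0, -10.6]
force: [-0.5, 0.4, 0.4]
gripper_width: 59.7
gripper_force: 0.0
```

Run:
```python
from h import *
f=grab_frame('wrist'); save(f,'w9.png'); t=grab_frame('scene'); save(t,'s9.png')
s=env.state(); print(s['time_s'],s['ee_pos'],s['force'],s['gripper_width'])
for k in('blue','orange'):
    for c in blobs(f,*C[k],300): print(k,c.mean(0).round(),rect(f,c,54).tolist())
```

```text
26.65 [ 569.54610901 -200.13647668  182.25172202] [ 0.96783604 -0.23447793 -0.11287264] 60.06675294673144
blue [324. 274.] [526.0, -192.5, 64.6, 36.0, -10.6]
blue [484. 228.] [542.1, -337.4, 31.1, 9.8, -14.2]
blue [525. 227.] [536.5, -373.4, 47.0, 25.0, -14.4]
orange [ 75. 194.] [636.6, 0.4, 38.3, 37.2, 0.2]
orange [323. 178.] [609.7, -207.5, 64.2, 35.3, -10.6]
orange [497. 154.] [603.5, -352.8, 28.4, 10.8, -14.7]
orange [403. 172.] [597.0, -273.6, 74.3, 7.1, -10.6]
orange [632. 164.] [575.1, -463.1, 53.8, 5.8, -14.3]
orange [541. 156.] [594.8, -388.5, 51.4, 25.8, -14.0]
orange [513. 155.] [600.1, -365.5, 55.0, 5.0, -14.5]
```

View pics/w9.png

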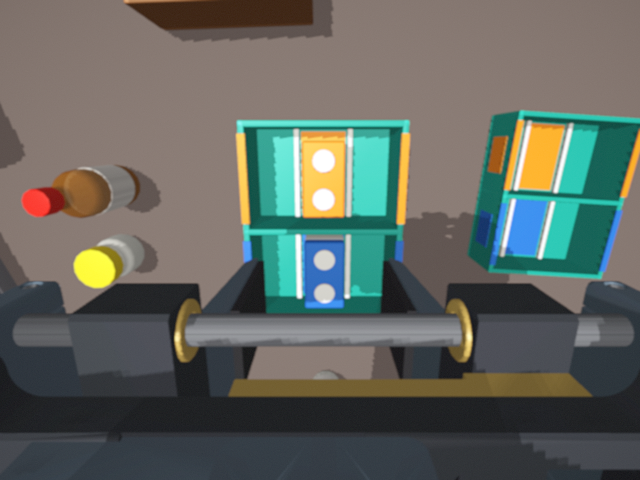

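View pics/s9.png

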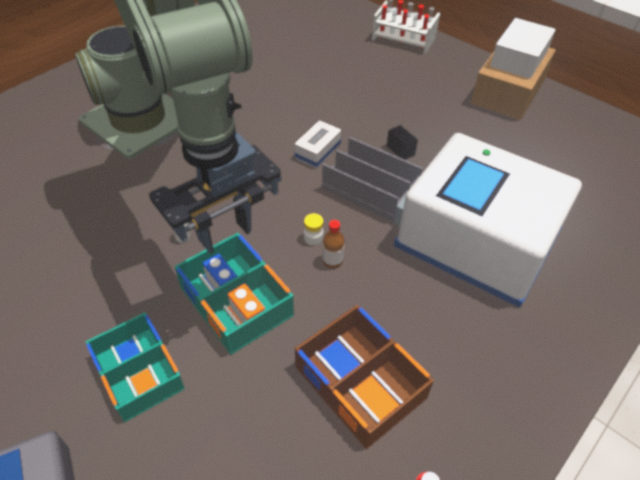

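The wrist view shows both cartridges upright between their rails: orange top at (323,178), blue top at (324,274). The scene view shows the tray empty, and the jar, bottle and box where they were.

```bash
python3 -c "from h import *; print(env.job_done())"
```

```text
the job is handed in; nothing more can be done
None
```

Both cartridges are standing upright between the rails of their own bays, blue in blue and orange in orange; I saw nothing else moved, and handed the job in at about 27 s.

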